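# Shut and lock the hatch of a bench sample grinder

### The job

Swing the open hatch on the grinder's top shut, then press it down on its sprung seal by feel, gently so as not to crush its rubber stops, and turn the wing fastener a quarter turn clockwise until its head drops into the locked detent and holds the hatch down. Let go of everything, and leave the cup, spoon and tin around the grinder where they are.

Things in the scene. Friction and masses are not known exactly. Their poses are not given: they have to be found in the camera images.
- machine: bench sample grinder, fixed: grey and black box 240 (its x) x 220 (its y) x 120 mm high, a black motor drum sticking out 50 mm on its left (+y). Origin: centre of its underside, at counter height; x points from its front to its rear, z up. Its flat deck is 120 mm above the counter; the hatch is inset in it.
- hatch_hinge (a point): middle of the hatch's hinge line, which runs along the machine's y, at (70, 0, 112) mm in the machine's frame, axes as the machine's. The hatch reaches from it towards the machine's front (-x). A sprung seal holds the hatch about 6 mm (0.05 to 0.07 rad) above its stops: let go unlocked, it comes up again.
- hatch (a joint): angle of the hatch plate in rad: 0 = top flush with the deck; grows as its front edge rises. Starts at 0.35 to 0.7, stays where left (friction 0.16 N m). Its two rubber stops, 120 mm from the hinge, lie 2 to 16 mm below flush (-0.13 to -0.02 rad) and must be felt: pressed at the fastener it reaches them at 5 to 8 N, then stands still up to about 10 N.
- hatch_edge (a point): middle of the front edge, upper face, of the aluminium hatch plate (134 mm long, 136 wide, 8 thick), 128 mm from the hinge line. Axes as the plate's own: x towards the hinge, z out of its upper face. The plate's underside passes through the hinge line. Beside the fastener the plate is bare and can be pushed.
- wing_top (a point): middle of the top of the steel wing fastener's grip: a bar 46 mm long (this point's x), 12 thick (y), 26 high, on a round head 49 mm across whose face is 26 mm below this point. z is the fastener's axis, up out of the hatch; it stands 95 mm in front of the hinge line, midway across. Top of grip to hatch underside 54 mm (50 locked).
- latch (a joint): turn of the fastener in rad, clockwise from above: 0 = bar points to the hinge (unlocked), 1.57 = bar across (locked), hard stop 1.66. Starts at 0 to 0.25. A tongue under the hatch swings below a lip in the front wall from about 1.0 on; it strikes the lip unless the hatch is pressed down on its stops, and keeps an open hatch from shutting. Turning takes 0.03 to 0.15 N m.
- wing (a joint): how far the fastener's head has sunk along its axis, in m: 0 = riding on its collar, about 0.004 = dropped into the detent. A spring of about 7 N draws it down; it starts to fall at about 1.35 rad and is fully down from about 1.55 rad, if the grip lets it.
- bumper (a joint): how far the rubber stops under the hatch's front corners are squashed, in m: 0 = not at all. They begin to give when the fastener is pressed with about 10 N; 0.0015 (about 16 N at the fastener) is damage. They are also damaged if the hatch is slammed or forced down on them.
- glass_cup: white cup, 68 mm across, 75 mm high, beside the machine; origin under its centre. To be left alone.
- cupping_spoon: steel spoon 160 mm long lying beside the machine; to be left alone.
- sample_tin: small aluminium tin 40 mm across, 35 mm high, standing on the front left corner of the machine's deck; origin under its centre. To be left alone.

How it is judged:
By the outcome, as a careful person would: the job done as asked, in the order asked, and still so for the second after the job is handed in, with the robot touching nothing.
It also fails if it takes over 58 s, if anything falls off the work surface, if the arm or the gripper's body presses on something with over 40 N, if the wrist force passes 120 N, or if a joint passes its speed limit or range.

### The arm

A 7-joint arm with a two-finger parallel gripper is mounted at the origin on the work surface. World frame = base frame: x ahead of the robot, y to its left, z up, the work surface at z = 0. Lengths are in mm, angles in rad, forces in N, time in s.
With the tool pointing down it reaches from about 350 to 900 mm from the base axis. Payload 19.9 kg.
Tool frame: the origin (TCP) lies at the very end of the fingers, on their centre line; the grasp point (between the pads) lies 19 mm behind it; z points along the fingers, y is the direction in which the jaws open and shut (so a half turn about z gives the same grasp; the last joint's range is limited). The gripper opens to 94 mm and grips with 3 to 60 N. Pads are 16 mm wide; open, the fingers measure 119 mm over their backs; the gripper's body (75 mm by 177 mm) begins 78 mm behind the grasp point.
Start: joints at [1.22, 0.417, -0.01, 1.614, 0.005, 1.111, -0.053], TCP at [190.536, -595.227, 205.425] pointing down, gripper open.
Joint ranges: [-2.81, 2.81], [-0.39, 2.02], [-1.27, 1.25], [0.06, 2.57], [-1.19, 4.33], [0.19, 2], [-2.82, 2.82]. Speed limits (rad/s): [1.89, 1.89, 2.39, 2.39, 3.01, 3.01, 3.01].

### API

Orientations are given as a rotation vector (axis times angle).
In Python, from station import sensors, imaging, job gives the robot as it stands.
- The arm moves only by the tool arm_command, never from a script. Its argument "increments" is a list of rows, each a list of 3 entries, a list of its own where there are three numbers: the shift along the tool's x, y, z in mm, then the turn about the tool's z in rad, then the opening, from 0 (shut) to 1 (fully open). In form: [[[dx, dy, dz], yaw, jaw], ...]. A call has 1 to 8 rows; each row is the pose to reach, as a shift and turn from the pose commanded when the call began, along the tool's axes at that moment; what a row does not reach only later rows make up. A row lasts 1/10 s, in which the tool goes at most 50 mm and 8.59 degrees, less where a joint would pass 70% of its speed; a pose out of reach is approached as far as the arm can. A call with a gripper value outside its range is refused whole. The fingers move at their own pace and stop on an object; "squeeze" is the grip in N (left out, the last holds). Time passes only in rows, so rows that repeat a pose let the fingers close. It gives the time, the measured TCP pose, the force and the opening at its end, in the units of the state.
- sensors.get_obs(): the state, without advancing time (a new reading comes with each control period).
- imaging.camera(name): name is "scene" or "side" or "wrist"; returns the picture (420x560x3 uint8, blue, green, red); there is no depth.
- imaging.camera_model(name): a dict with "vertical_fov" (degrees; the focal length in pixels is half the picture's height over the tangent of half this angle, whatever the lens; pixels are square), "cx", "cy" (the principal point, pixels), "dist_coeffs" ([k1, k2, p1, p2, k3] as OpenCV has them; the pictures are not rectified), "xyz" and "attitude" of the camera in the world. Camera axes: x right, y down, z forward; pixel columns grow to the right and rows downward; lengths in mm; the calibration is good to about 2 mm. A picture is of the moment at which its call begins: read the wrist's pose just before it. camera_model takes no time and is no camera call; for the wrist camera it gives the pose at the moment of the call.
- job.finish_job(): hands the job in, once; it reports no verdict.
Trained networks look in the newest picture that a camera, given by its name, has taken for a name from the list of things; names that differ only in an ending like _2 or _b are one class to them, and where a whole thing is asked for, a point or a joint stands for the part that bears it (a point fixed in the world has none). Each returns a list of dicts, best first, with "p" (0 to 1); they miss things now and then, are a little off and sometimes report something else, mostly with a low value. They report only what shows in the picture. A call takes as long as a camera call.
- imaging.masks_of(thing, camera): "region" (420x560 bool, what is visible of it) and "bbox" ([left, top, right, bottom] in pixels, round what is visible of it).
The state is a dict: "time_s": time; "q": joint angles; "joint_velocities": joint speeds; "joint_torque": joint torques, N m; "position": TCP position; "tcp_rot": TCP orientation; "force": force on the tool from outside, world axes, zero at the start; "wrist_torque": the same for the moment, N m; "gripper_width": finger opening in mm.
Only numpy, scipy, OpenCV 4.12 (cv2) and the standard library are available. Lean on these libraries where they do the work, as an engineer would, in place of code of your own. Each camera call takes 0.05 s, during which the arm holds its last target.

## Working session

There is one attempt and no reset: what is moved stays moved. The work goes in short steps, Python scripts to look and compute and a tool call to move; the robot and the scene stay as the last step left them, time stands still between calls to the robot, and variables do not carry over. Pictures are saved under pics/ and viewed, and the job is handed in when it is done.

Besides the shell and the picture viewer there is one more tool, called after ">>>" by a JSON object that holds its "api" and its "payload", one argument or row to a line. arm_command: Moves the arm, as the interface text tells. Its arguments: {"type":"object","properties":{"increments":{"type":"array"},"squeeze":{"type":"number"}},"required":["increments"]}

```bash
ls; mkdir -p pics; python3 - <<'E'
from station import sensors, imaging, job
import cv2
o=sensors.get_obs()
for k,v in o.items(): print(k,v)
for n in ("scene","side","wrist"):
    print(n,imaging.camera_model(n))
    cv2.imwrite(f"pics/{n}0.png",imaging.camera(n))
E
```

```text
pics
time_s 0.0
q [ 1.21950995  0.4179764  -0.01029133  1.61418946  0.00473674  1.11066043
 -0.05297778]
joint_velocities [ 4.38651821e-04  1.29010467e-03 -2.09050077e-05  8.91678869e-04
 -1.81593221e-04  8.92881100e-04  4.68373284e-04]
joint_torque [-1.19887758e-03 -8.51247168e+01  6.38246052e-01 -4.25989795e+01
 -4.89537930e-02  1.86524849e-02  1.21884864e-04]
position [ 190.39079484 -594.90146762  204.81740472]
tcp_rot [-3.10281640e+00 -4.84543442e-01  4.90696099e-04]
force [-0.32693789 -0.27283396  0.77240285]
wrist_torque [ 0.01795555 -0.02988184 -0.02011949]
gripper_width 94.2115782799569
scene {'vertical_fov': 56.53838777993995, 'cx': 286.3966169496606, 'cy': 207.95042853492546, 'dist_coeffs': array([-0.06121283,  0.        ,  0.        ,  0.        ,  0.        ]), 'xyz': array([861.09487166, 531.98708981, 664.51871   ]), 'attitude': array([-0.75589541, -2.63827773,  1.06822156])}
side {'vertical_fov': 56.28627908900489, 'cx': 276.2921674804465, 'cy': 213.29846573088062, 'dist_coeffs': array([-0.07314676,  0.        ,  0.        ,  0.        ,  0.        ]), 'xyz': array([ 217.34162888, -431.94515382,  578.37526375]), 'attitude': array([-2.10675245,  0.70607603, -0.33455245])}
wrist {'vertical_fov': 66.7334108399356, 'cx': 279.84670207591967, 'cy': 207.80453522976447, 'dist_coeffs': array([0.00150484, 0.        , 0.        , 0.        , 0.        ]), 'xyz': array([ 263.45257778, -571.1766834 ,  383.71833015]), 'attitude': array([ 2.35539867, -1.72067447, -0.23290789])}
```

View pics/scene0.png

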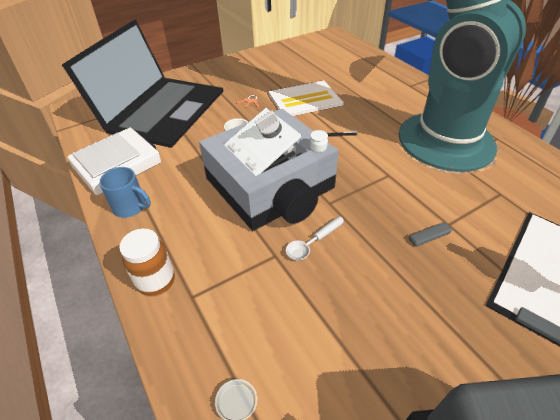

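View pics/side0.png

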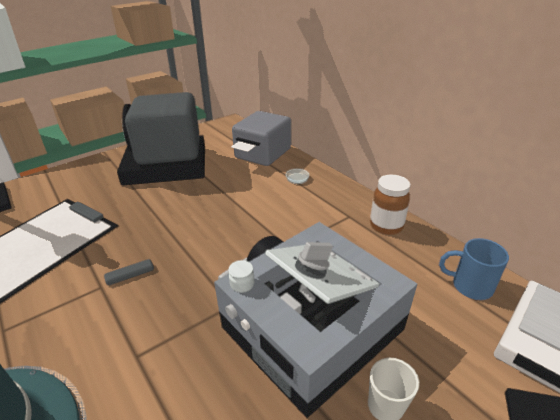

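View pics/wrist0.png

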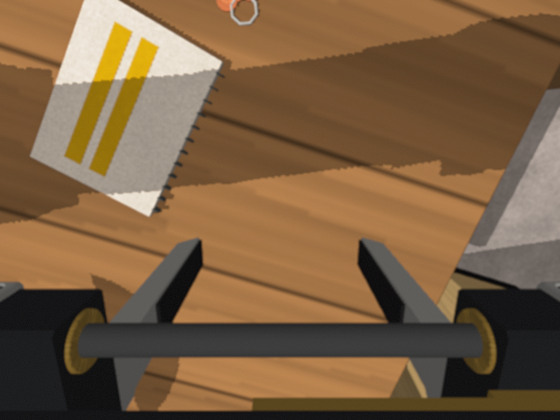

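The scene view shows the grinder at about (270,165), tin at (319,140), spoon at (315,238). The side view shows the hatch open with the wing at about (316,255), tin (241,275), cup (392,390). I'll crop these for detail.

```bash
python3 - <<'E'
from station import sensors, imaging, job
import cv2
a=cv2.imread("pics/scene0.png")[95:235,190:350]; cv2.imwrite("pics/sc_c.png",cv2.resize(a,None,fx=5,fy=5,interpolation=cv2.INTER_CUBIC)[:600*2,:800][:700])
b=cv2.imread("pics/side0.png")[220:420,205:425]; cv2.imwrite("pics/si_c.png",cv2.resize(b,None,fx=3,fy=3,interpolation=cv2.INTER_CUBIC))
for c in("scene","side"):
  for t in ("machine","hatch_edge","wing_top","glass_cup","cupping_spoon","sample_tin"):
    for r in imaging.masks_of(t,c)[:2]:
        print(c,t,round(r["p"],2),r["bbox"],r["region"].sum())
E
```

```text
scene machine 0.71 [197.1, 110.2, 341.0, 228.8] 10801
scene hatch_edge 0.79 [224.6, 108.8, 301.7, 173.8] 2623
scene wing_top 0.61 [255.7, 109.7, 277.2, 137.1] 414
scene wing_top 0.19 [285.3, 214.1, 343.7, 263.3] 757
scene glass_cup 0.5 [224.9, 117.4, 246.5, 134.1] 161
scene cupping_spoon 0.58 [284.8, 215.3, 343.9, 263.3] 628
scene sample_tin 0.68 [308.3, 127.2, 327.8, 154.7] 335
scene sample_tin 0.18 [253.4, 110.9, 278.3, 134.0] 412
side machine 0.8 [217.3, 224.8, 417.4, 416.5] 22879
side machine 0.46 [298.9, 243.9, 333.9, 300.8] 891
side hatch_edge 0.58 [267.3, 241.4, 378.4, 306.0] 3652
side wing_top 0.92 [295.2, 242.7, 329.5, 268.9] 736
side glass_cup 0.82 [369.7, 355.3, 422.0, 420.0] 2546
side glass_cup 0.22 [298.8, 245.1, 334.3, 301.3] 849
side sample_tin 0.76 [227.5, 259.8, 256.5, 293.9] 698
```

```bash
python3 - <<'E'
import cv2
a=cv2.imread("pics/scene0.png")[95:235,190:350]; cv2.imwrite("pics/sc_c2.png",cv2.resize(a,None,fx=4.2,fy=4.2,interpolation=cv2.INTER_CUBIC))
E
```

```text
(no output)
```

View pics/si_c.png

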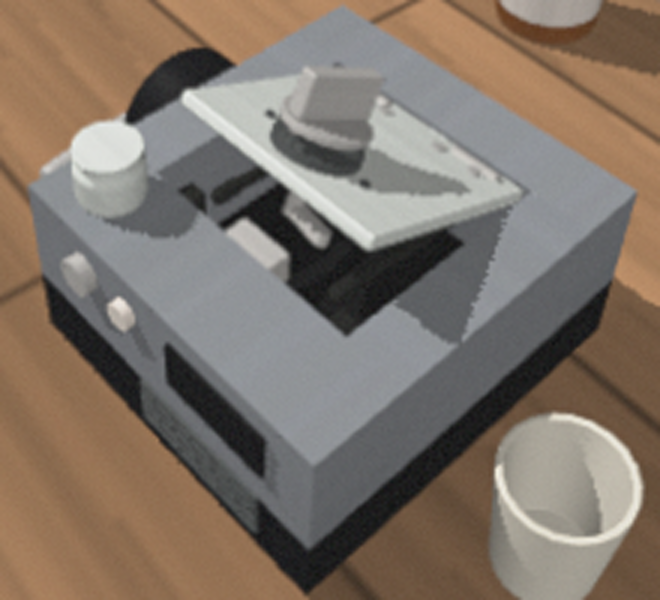

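View pics/sc_c2.png

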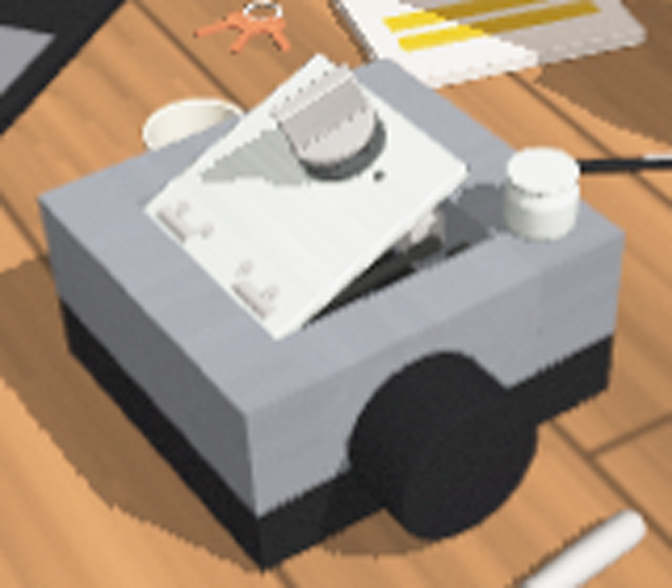

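```bash
cat > h.py <<'E'
import numpy as np, cv2
from scipy.spatial.transform import Rotation as R
from scipy.optimize import least_squares
from station import imaging
def cam(n,m=None):
    m=m or imaging.camera_model(n)
    f=210/np.tan(np.radians(m["vertical_fov"])/2)
    K=np.array([[f,0,m["cx"]],[0,f,m["cy"]],[0,0,1]])
    Rc=R.from_rotvec(m["attitude"]).as_matrix()
    return K,np.array(m["dist_coeffs"]),Rc,np.array(m["xyz"])
def proj(c,P):
    K,d,Rc,t=c
    rv=cv2.Rodrigues(Rc.T)[0]
    return cv2.projectPoints(np.asarray(P,float).reshape(-1,1,3),rv,-Rc.T@t,K,d)[0].reshape(-1,2)
def M2W(p,P):  # p: x,y,z,yaw
    return R.from_euler('z',p[3]).apply(np.atleast_2d(P))+np.array(p[:3])
def H2M(th,P): # hatch frame: origin hinge, underside z=0, x toward rear
    return R.from_euler('y',th).apply(np.atleast_2d(P))+np.array([70,0,112.])
E
cat > fit.py <<'E'
from h import *
cs={'side':cam('side'),'scene':cam('scene')}
FL,FR,RR,RL=[-120,110,120],[-120,-110,120],[120,-110,120],[120,110,120]
Mp={'side':([FL,FR,RR,RL,[-120,-110,0]],[(216.7,282.3),(310,375),(416.7,284.3),(319.3,222.7),(307.7,416.7)]),
 'scene':([RL,FL,RR,FR,[120,110,0]],[(249,193.1),(338.1,151),(200,142.1),(281.7,109.8),(253.1,230)])}
hf=lambda x,y:[x,y,8]
Hp={'side':([hf(-128,68),hf(-128,-68),hf(6,-68)],[(266.7,251.7),(329,301),(379,283.3)]),
 'scene':([hf(-128,68),hf(-128,-68),hf(6,68),hf(6,-68)],[(301.2,135),(266.2,108.6),(257.4,174.8),(225.2,145)])}
def res(p):
    r=[]
    for n in cs:
        r.append(proj(cs[n],M2W(p,Mp[n][0]))-Mp[n][1])
        r.append(proj(cs[n],M2W(p,H2M(p[4],Hp[n][0])))-Hp[n][1])
    return np.vstack(r).ravel()
best=None
for y0 in np.arange(-3,3.2,.5):
    s=least_squares(res,[450,-200,0,y0,.5],x_scale=[100,100,20,.5,.2])
    if best is None or s.cost<best.cost: best=s
p=best.x; print(p.round(3),best.cost); print(best.fun.reshape(-1,2).round(1).tolist())
np.save('pose.npy',p)
print('wing_top',M2W(p,H2M(p[4],[-95,0,54])),'hinge',M2W(p,[70,0,112]),'edge',M2W(p,H2M(p[4],[-128,0,8])))
E
python3 fit.py
```

```text
[ 5.21667e+02 -1.10807e+02 -1.62300e+00  7.50000e-02  3.99000e-01] 28.873621351310646
[[-3.0, -0.2], [-0.2, 0.4], [0.0, -0.9], [-1.1, -1.2], [-0.9, 3.0], [-1.6, -0.2], [-0.2, 0.1], [0.5, -0.0], [-0.8, 1.0], [-0.0, -0.8], [-1.6, -0.4], [-0.0, -1.5], [-0.6, 2.7], [-0.3, 0.2], [-0.5, -0.5], [-3.1, 1.2], [-2.5, -0.1]]
wing_top [[ 525.12653496 -110.54839194  197.0648688 ]] hinge [[ 591.4715017  -105.58532666  110.37742235]] edge [[ 476.97262998 -114.15063919  167.51448386]]
```

```bash
cat > go.py <<'E'
from h import *
from station import sensors
def show(o=None):
    o=o or sensors.get_obs()
    Rt=R.from_rotvec(o["tcp_rot"]).as_matrix()
    print('t',round(o["time_s"],2),'pos',np.round(o["position"],1),'xang',round(np.arctan2(Rt[1,0],Rt[0,0]),3),'F',np.round(o["force"],2),'w',round(o["gripper_width"],1),'q',np.round(o['q'],2))
    return o,Rt
def inc(target,xang=None):
    o,Rt=show()
    d=Rt.T@(np.array(target)-o["position"])
    yaw=None
    if xang is not None:
        yaw=-((xang-np.arctan2(Rt[1,0],Rt[0,0]))) 
        yaw=(yaw+np.pi)%(2*np.pi)-np.pi
        print('yaw(wrapped)',round(yaw,3))
    print('inc',d.round(1))
E
python3 - <<'E'
from go import *
p=np.load('pose.npy')
for th in (.4,.3,.2,.1,.06):
    print(th,M2W(p,H2M(th,[-100,-46,8])).round(1),M2W(p,H2M(th,[-95,0,54])).round(1))
inc(M2W(p,H2M(.4,[-100,-46,8]))[0]+[0,0,60],p[3]+np.pi)
E
```

```text
0.4 [[ 506.2 -158.1  156.7]] [[ 525.2 -110.5  197.1]]
0.3 [[ 502.  -158.4  147.6]] [[ 516.9 -111.2  190. ]]
0.2 [[ 498.8 -158.6  138.1]] [[ 509.3 -111.7  182.2]]
0.1 [[ 496.5 -158.8  128.3]] [[ 502.6 -112.2  173.6]]
0.06 [[ 495.8 -158.9  124.4]] [[ 500.1 -112.4  170. ]]
t 0.75 pos [ 190.5 -595.2  205.4] xang 0.31 F [-0.72 -0.43 -0.67] w 94.1 q [ 1.22  0.42 -0.01  1.61  0.    1.11 -0.05]
yaw(wrapped) -2.907
inc [ 433.9 -320.1  -11.2]
```

>>> {"api": "arm_command", "payload": {
  "increments": [
    [[0,0,-45],-0.15,0],
    [[25,-20,-80],-0.3,0],
    [[60,-45,-80],-0.45,0],
    [[95,-70,-80],-0.6,0],
    [[130,-95,-80],-0.75,0],
    [[165,-120,-80],-0.9,0],
    [[200,-145,-80],-1.05,0],
    [[235,-172,-80],-1.2,0]
  ],
  "squeeze": 15
}}

```text
time_s: 1.55
position: [362.6, -358.4, 285.6]
tcp_rot: [2.282, 2.159, -0.0]
force: [1.0, -0.8, 0.6]
gripper_width: 33.2
```

```bash
python3 - <<'E'
from go import *
p=np.load('pose.npy')
inc(M2W(p,H2M(.4,[-100,-46,8]))[0]+[0,0,60],p[3]+np.pi)
E
```

```text
t 1.55 pos [ 362.6 -358.4  285.6] xang 1.516 F [ 1.02 -0.77  0.63] w 33.2 q [ 1.03  0.15 -0.34  1.78  0.06  1.21  0.61]
yaw(wrapped) -1.701
inc [207.9 132.3  68.9]
```

>>> {"api": "arm_command", "payload": {
  "increments": [
    [[25,17,0],-0.15,0],
    [[50,33,0],-0.3,0],
    [[75,50,0],-0.45,0],
    [[100,66,0],-0.6,0],
    [[127,83,0],-0.75,0],
    [[154,100,0],-0.9,0],
    [[181,116,0],-1.05,0],
    [[208,132,10],-1.2,0]
  ]
}}

```text
time_s: 2.35
position: [507.5, -159.2, 276.4]
tcp_rot: [0.663, 3.069, -0.001]
force: [0.7, -0.6, 0.2]
gripper_width: 0.6
```

```bash
python3 - <<'E'
from go import *
p=np.load('pose.npy')
inc(M2W(p,H2M(.4,[-100,-46,8]))[0]+[0,0,40],p[3]+np.pi)
E
```

```text
t 2.35 pos [ 507.5 -159.2  276.4] xang 2.716 F [ 0.71 -0.6   0.17] w 0.6 q [ 0.79  0.24 -0.64  1.74  0.15  1.21  1.26]
yaw(wrapped) -0.5
inc [ 1.8  0.5 79.7]
```

>>> {"api": "arm_command", "payload": {
  "increments": [
    [[2,0,20],-0.15,0],
    [[2,0,40],-0.3,0],
    [[2,0,60],-0.45,0],
    [[2,0,80],-0.5,0],
    [[2,0,80],-0.5,0],
    [[2,0,80],-0.5,0]
  ]
}}

```text
time_s: 2.95
position: [504.7, -159.4, 195.9]
tcp_rot: [0.104, -3.14, -0.0]
force: [0.7, -0.1, 0.4]
gripper_width: 0.8
```

```bash
python3 - <<'E'
from go import *
p=np.load('pose.npy')
a=imaging.camera('wrist')
cv2.imwrite('pics/w1.png',a)
a=imaging.camera('side'); cv2.imwrite('pics/s1.png',cv2.resize(a[180:420,180:460],None,fx=2.5,fy=2.5))
inc(M2W(p,H2M(.4,[-100,-46,8]))[0]+[0,0,0],p[3]+np.pi)
E
```

```text
t 3.05 pos [ 505.1 -159.5  196.6] xang -3.075 F [-0.38  0.12 -0.16] w 0.6 q [ 0.82  0.33 -0.69  1.84  0.24  1.06  1.68]
yaw(wrapped) -0.008
inc [-1.1  1.3 39.9]
```

View pics/w1.png

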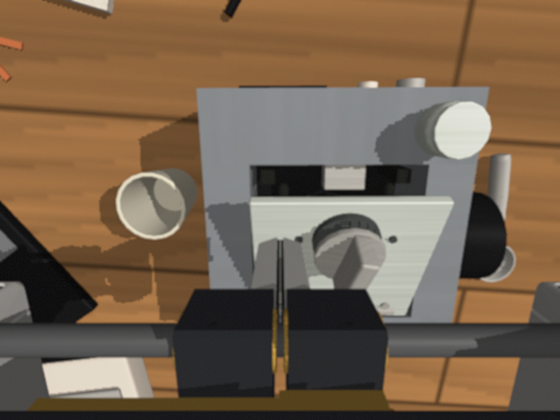

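View pics/s1.png

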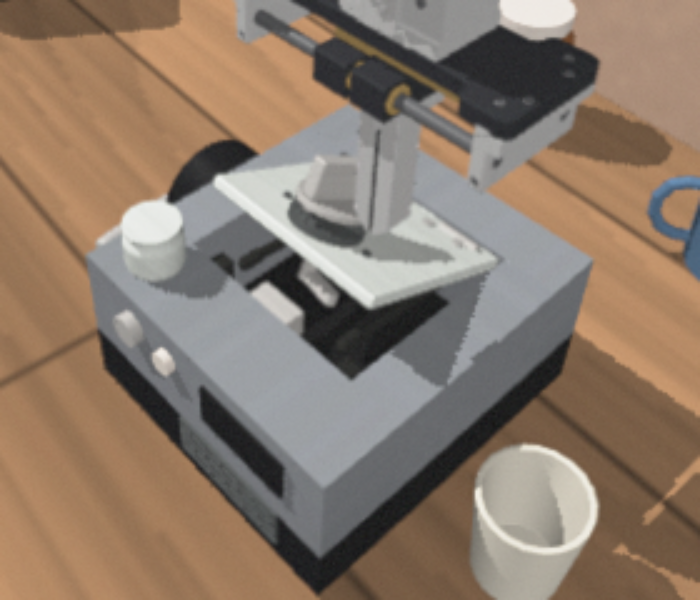

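The wrist view shows the fingertips over bare plate beside the wing at about (280,245). The wing is at (352,255), slightly turned, and cup and tin are clear.

>>> {"api": "arm_command", "payload": {
  "increments": [
    [[0,0,15],0,0],
    [[0,0,28],0,0],
    [[0,0,34],0,0],
    [[0,0,38],0,0],
    [[1,0,42],0,0],
    [[2,0,45],0,0],
    [[4,0,48],0,0],
    [[4,0,48],0,0]
  ]
}}

```text
time_s: 3.85
position: [500.2, -159.7, 147.2]
tcp_rot: [0.107, -3.139, -0.0]
force: [0.9, -0.1, 0.2]
gripper_width: 0.5
```

```bash
python3 - <<'E'
from go import *
show()
E
```

```text
t 3.85 pos [ 500.2 -159.7  147.2] xang -3.074 F [ 0.95 -0.15  0.16] w 0.5 q [ 0.8   0.38 -0.67  1.9   0.29  0.96  1.64]
```

>>> {"api": "arm_command", "payload": {
  "increments": [
    [[1,0,4],0,0],
    [[3,0,8],0,0],
    [[4,0,12],0,0],
    [[5,0,15],0,0],
    [[6,0,17],0,0]
  ]
}}

```text
time_s: 4.35
position: [494.4, -160.0, 130.0]
tcp_rot: [0.107, -3.139, -0.0]
force: [0.6, -0.4, -0.3]
gripper_width: 0.6
```

```bash
python3 - <<'E'
from go import *
show()
a=imaging.camera('side'); cv2.imwrite('pics/s2.png',cv2.resize(a[180:420,180:460],None,fx=2.5,fy=2.5))
show()
E
```

```text
t 4.35 pos [ 494.4 -160.   130. ] xang -3.073 F [ 0.59 -0.39 -0.31] w 0.6 q [ 0.8   0.39 -0.66  1.93  0.3   0.92  1.63]
t 4.4 pos [ 494.1 -160.   129.9] xang -3.073 F [-0.41  0.34 -0.98] w 0.6 q [ 0.8   0.39 -0.66  1.93  0.3   0.92  1.63]
```

View pics/s2.png

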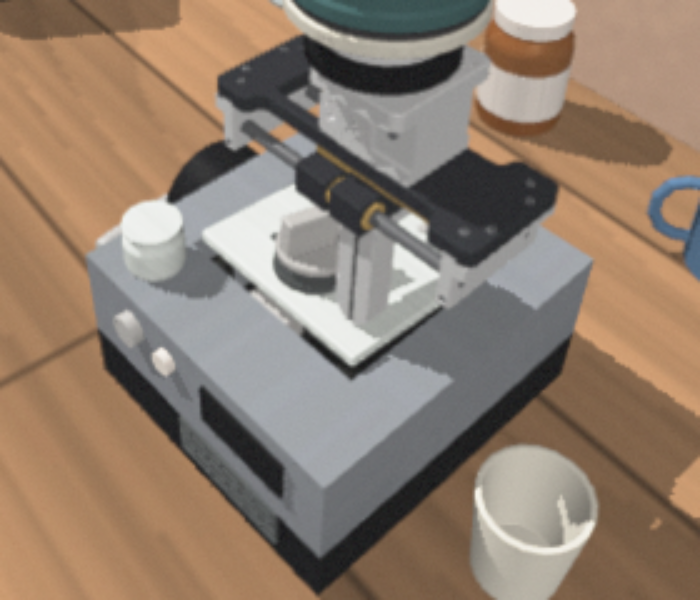

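>>> {"api": "arm_command", "payload": {
  "increments": [
    [[0,0,1],0,0],
    [[0,0,2],0,0],
    [[0,0,3],0,0],
    [[0,0,4],0,0],
    [[0,0,5],0,0],
    [[0,0,6],0,0],
    [[0,0,6],0,0]
  ]
}}

```text
time_s: 5.1
position: [494.5, -160.1, 124.3]
tcp_rot: [0.107, -3.14, -0.0]
force: [0.4, -0.6, 0.4]
gripper_width: 0.4
```

>>> {"api": "arm_command", "payload": {
  "increments": [
    [[0,0,1],0,0],
    [[0,0,2],0,0],
    [[0,0,3],0,0],
    [[0,0,3],0,0]
  ]
}}

```text
time_s: 5.5
position: [494.5, -160.0, 121.3]
tcp_rot: [0.107, -3.14, -0.0]
force: [0.1, 0.6, -0.1]
gripper_width: 0.7
```

>>> {"api": "arm_command", "payload": {
  "increments": [
    [[0,0,1],0,0],
    [[0,0,2],0,0],
    [[0,0,3],0,0]
  ]
}}

```text
time_s: 5.8
position: [494.5, -160.1, 118.5]
tcp_rot: [0.107, -3.14, 0.0]
force: [-2.9, 0.9, 5.5]
gripper_width: 0.6
```

```bash
python3 - <<'E'
from go import *
a=imaging.camera('side'); cv2.imwrite('pics/s3.png',cv2.resize(a[220:380,210:420],None,fx=3.5,fy=3.5,interpolation=cv2.INTER_CUBIC))
show()
E
```

```text
t 5.85 pos [ 494.5 -160.1  118.4] xang -3.073 F [-1.58 -0.05  5.83] w 0.5 q [ 0.79  0.41 -0.66  1.94  0.32  0.9   1.62]
```

View pics/s3.png

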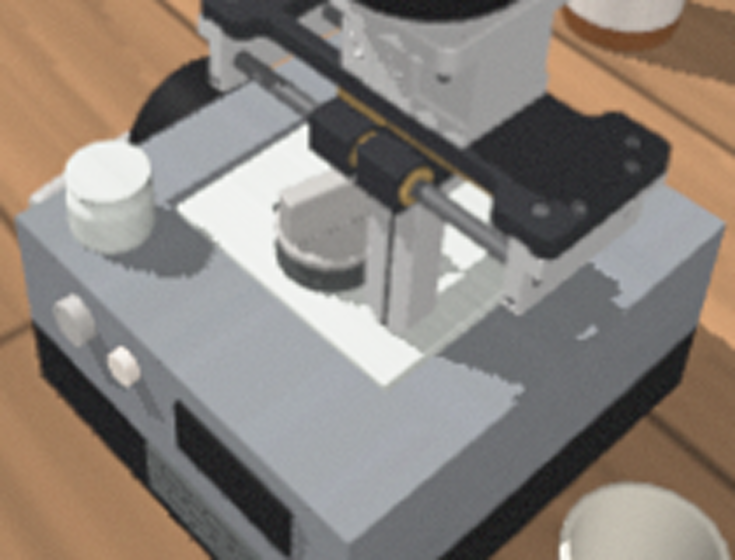

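Contact with the seal is felt (about 5.5 N near flush). Next I back off and go above the wing.

>>> {"api": "arm_command", "payload": {
  "increments": [
    [[0,0,-10],0,0],
    [[0,0,-45],0,0],
    [[0,0,-90],0,0.3],
    [[0,15,-110],0,0.6],
    [[0,45,-110],0,0.6],
    [[0,45,-110],0,0.6]
  ]
}}

```text
time_s: 6.45
position: [491.8, -111.9, 229.9]
tcp_rot: [-0.113, 3.138, -0.001]
force: [1.1, 0.5, -0.3]
gripper_width: 28.9
```

```bash
python3 - <<'E'
from go import *
m=imaging.camera_model('wrist')
a=imaging.camera('wrist')
np.save('wm.npy',m,allow_pickle=True)
cv2.imwrite('pics/w4.png',a)
a=imaging.camera('side'); cv2.imwrite('pics/s4f.png',a); cv2.imwrite('pics/s4.png',cv2.resize(a[220:380,210:420],None,fx=3.5,fy=3.5,interpolation=cv2.INTER_CUBIC))
p=np.load('pose.npy')
inc(M2W(p,[-25,0,190])[0],p[3]+np.pi)
E
```

```text
t 6.55 pos [ 491.5 -115.   228.9] xang -3.072 F [-1.74 -0.68  0.32] w 37.0 q [ 0.81  0.24 -0.74  1.86  0.18  1.1   1.64]
yaw(wrapped) -0.005
inc [-5.3  2.  40.6]
```

View pics/w4.png

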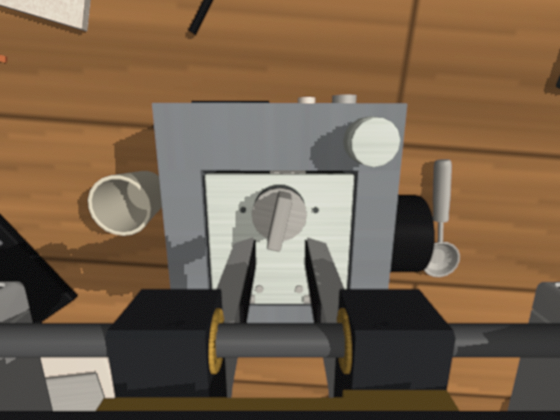

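View pics/s4.png

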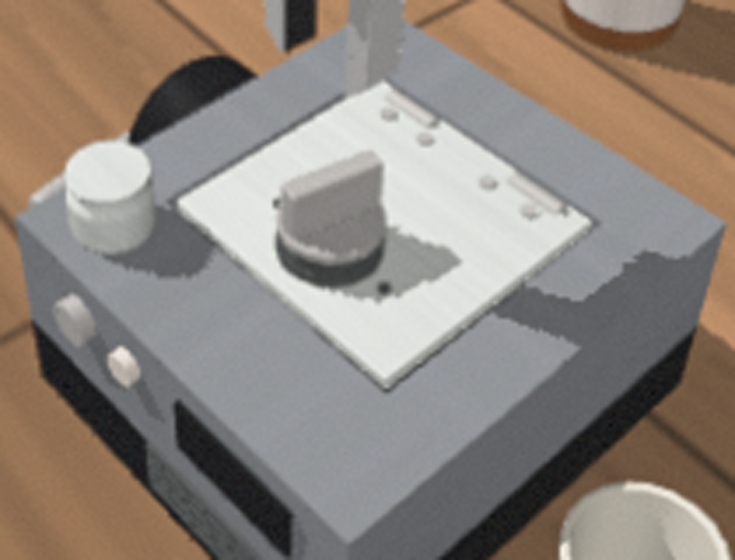

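```bash
python3 - <<'E'
from go import *
a=cv2.imread('pics/w4.png')[165:275,225:335]; cv2.imwrite('pics/w4c.png',cv2.resize(a,None,fx=5.4,fy=5.4,interpolation=cv2.INTER_CUBIC))
m=np.load('wm.npy',allow_pickle=True).item(); c=cam('wrist',m); p=np.load('pose.npy')
th=0.02
# reproject machine & wing for check
print(proj(c,M2W(p,[[-120,110,120],[-120,-110,120]])).round(1))
print('hatch',proj(c,M2W(p,H2M(th,[[-128,68,8],[-128,-68,8],[-95,0,54],[-95,0,28]]))).round(1))
for L in (0,.1,.2,.25):
    d=np.array([np.cos(-L),np.sin(-L),0]); n=np.array([-d[1],d[0],0])
    print(L,((proj(c,M2W(p,H2M(th,[np.array([-95,0,54])+s*23*d+t*6*n for s,t in((1,1),(1,-1),(-1,-1),(-1,1))])))-[225,165])*5.4).round(0).tolist())
E
```

```text
[[404.8 104. ]
 [150.9 105. ]]
hatch [[352.8 175.9]
 [203.5 176.4]
 [278.  227.6]
 [278.2 217.4]]
0 [[326.0, 480.0], [248.0, 480.0], [244.0, 189.0], [327.0, 189.0]]
0.1 [[311.0, 483.0], [233.0, 476.0], [260.0, 186.0], [342.0, 193.0]]
0.2 [[296.0, 485.0], [218.0, 470.0], [276.0, 184.0], [357.0, 199.0]]
0.25 [[288.0, 485.0], [211.0, 467.0], [284.0, 184.0], [365.0, 203.0]]
```

View pics/w4c.png

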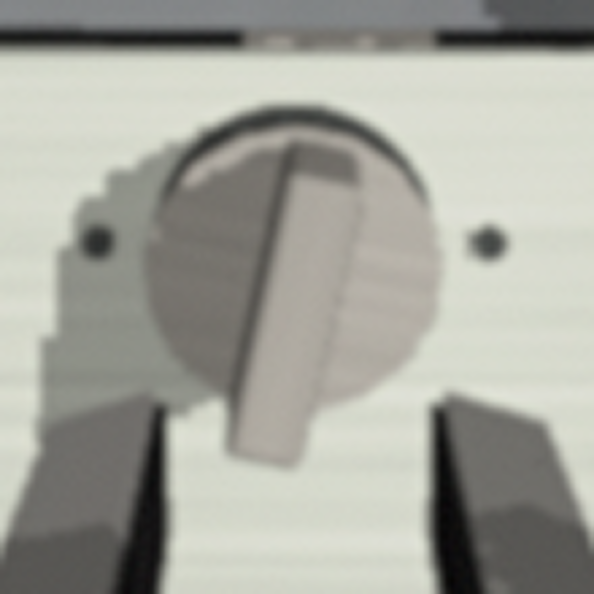

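```bash
python3 - <<'E'
from go import *
m=np.load('wm.npy',allow_pickle=True).item(); c=cam('wrist',m); p=np.load('pose.npy')
obs=np.array([(297,467),(231,455),(295,172),(358,188)])/5.4+[225,165]
def pts(v):
    d=np.array([np.cos(p[3]-v[2]),np.sin(p[3]-v[2]),0]); n=np.array([-d[1],d[0],0])
    return np.array([np.array([v[0],v[1],165.5])+s*23*d+t*6*n for s,t in((1,1),(1,-1),(-1,-1),(-1,1))])
s=least_squares(lambda v:(proj(c,pts(v))-obs).ravel(),[497,-112,.2],x_scale=[10,10,.1]); print(s.x,s.fun.round(1)); 
sc=cam('side'); print('side proj',((proj(sc,pts(s.x))-[210,220])*3.5).round(0).tolist())
w=M2W(p,[-25,0,165.5]);print('model',w)
np.save('wing.npy',s.x)
inc([s.x[0],s.x[1],190],p[3]+np.pi-s.x[2])
E
```

```text
[ 4.95806120e+02 -1.11487372e+02  2.12613050e-01] [ 0.9  0.9 -1.2  0.3 -1.5 -0.6  1.8 -0.5]
side proj [[365.0, 145.0], [380.0, 161.0], [288.0, 200.0], [273.0, 182.0]]
model [[ 496.7362051  -112.67218622  163.87742235]]
t 6.55 pos [ 491.5 -115.   228.9] xang -3.072 F [-1.74 -0.68  0.32] w 37.0 q [ 0.81  0.24 -0.74  1.86  0.18  1.1   1.64]
yaw(wrapped) 0.207
inc [-4.5  3.2 38.9]
```

>>> {"api": "arm_command", "payload": {
  "increments": [
    [[-4.5,3,10],0.1,0.5],
    [[-4.5,3,25],0.21,0.5],
    [[-4.5,3,40],0.21,0.5],
    [[-4.5,3,40],0.21,0.5],
    [[-4.5,3,40],0.21,0.5]
  ]
}}

```text
time_s: 7.05
position: [495.8, -112.3, 188.7]
tcp_rot: [-0.223, -3.133, -0.001]
force: [-0.0, -0.2, -0.0]
gripper_width: 46.9
```

```bash
python3 - <<'E'
from go import *
p=np.load('pose.npy');w=np.load('wing.npy')
inc([w[0],w[1],143],p[3]+np.pi-w[2])
E
```

```text
t 7.05 pos [ 495.8 -112.3  188.7] xang 3.0 F [-0.01 -0.19 -0.03] w 46.9 q [ 0.75  0.29 -0.69  1.9   0.22  1.02  1.4 ]
yaw(wrapped) -0.004
inc [ 0.1  0.8 45.7]
```

>>> {"api": "arm_command", "payload": {
  "increments": [
    [[0,0.8,12],0,0.5],
    [[0,0.8,24],0,0.5],
    [[0,0.8,33],0,0.5],
    [[0,0.8,40],0,0.5],
    [[0,0.8,43],0,0.5],
    [[0,0.8,45],0,0.5],
    [[0,0.8,45],0,0.5]
  ]
}}

```text
time_s: 7.75
position: [495.9, -111.0, 143.4]
tcp_rot: [-0.222, -3.134, -0.0]
force: [-0.4, -0.1, 1.0]
gripper_width: 47.1
```

```bash
python3 - <<'E'
from go import *
a=imaging.camera('side'); cv2.imwrite('pics/s5.png',cv2.resize(a[200:380,210:420],None,fx=3.3,fy=3.3,interpolation=cv2.INTER_CUBIC))
a=imaging.camera('wrist'); cv2.imwrite('pics/w5.png',a)
show()
E
```

```text
t 7.85 pos [ 496.1 -111.1  143.7] xang 3.0 F [-0.04  0.21  0.04] w 47.3 q [ 0.72  0.35 -0.67  1.94  0.27  0.93  1.35]
```

View pics/s5.png

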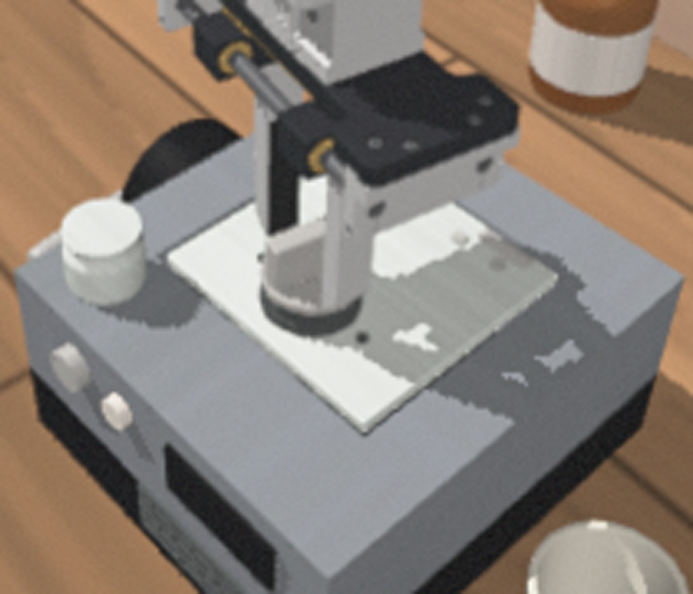

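View pics/w5.png

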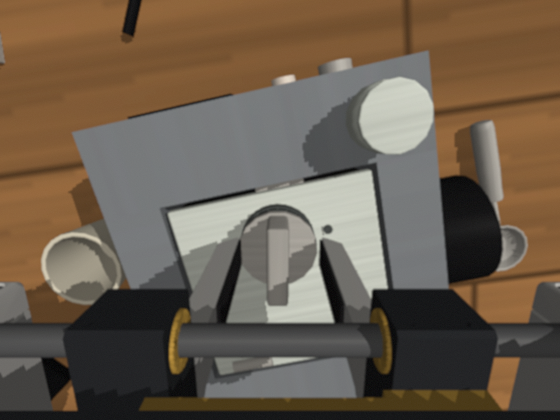

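Bar sits midway between the fingers and is aligned (279,260). Closing on it.

>>> {"api": "arm_command", "payload": {
  "increments": [
    [[0,0,1],0,0.3],
    [[0,0,1],0,0.1],
    [[0,0,1],0,0],
    [[0,0,1],0,0],
    [[0,0,1],0,0],
    [[0,0,1],0,0]
  ],
  "squeeze": 20
}}

```text
time_s: 8.45
position: [495.7, -112.1, 142.5]
tcp_rot: [-0.224, -3.133, 0.002]
force: [-0.5, -5.4, 1.2]
gripper_width: 11.9
```

```bash
python3 - <<'E'
from go import *
show()
E
```

```text
t 8.45 pos [ 495.7 -112.1  142.5] xang 2.999 F [-0.52 -5.37  1.22] w 11.9 q [ 0.72  0.36 -0.67  1.94  0.27  0.93  1.35]
```

>>> {"api": "arm_command", "payload": {
  "increments": [
    [[0,-1,0],0,0],
    [[0,-1,0.5],0,0],
    [[0,-1,1],0,0],
    [[0,-1,1.5],0,0],
    [[0,-1,2],0,0],
    [[0,-1,2],0,0]
  ]
}}

```text
time_s: 9.05
position: [495.4, -112.4, 140.6]
tcp_rot: [-0.223, -3.133, 0.001]
force: [-5.8, -2.7, 7.9]
gripper_width: 11.7
```

>>> {"api": "arm_command", "payload": {
  "increments": [
    [[0,0,0.5],0,0],
    [[0,0,1],0,0],
    [[0,0,1],0,0]
  ]
}}

```text
time_s: 9.35
position: [495.3, -112.4, 139.6]
tcp_rot: [-0.223, -3.133, 0.001]
force: [-7.8, -3.1, 9.5]
gripper_width: 12.2
```

>>> {"api": "arm_command", "payload": {
  "increments": [
    [[0.7,-0.3,0],0,0],
    [[1.4,-0.6,0],0,0],
    [[1.4,-0.6,0],0,0],
    [[1.4,-0.6,0],0,0]
  ]
}}

```text
time_s: 9.75
position: [494.9, -112.4, 139.8]
tcp_rot: [0.222, 3.132, 0.0]
force: [3.7, -1.4, 5.0]
gripper_width: 11.9
```

```bash
python3 - <<'E'
from go import *
o,_=show(); print(o['wrist_torque'])
E
```

```text
t 9.75 pos [ 494.9 -112.4  139.8] xang 3.0 F [ 3.66 -1.42  4.98] w 11.9 q [ 0.73  0.36 -0.67  1.95  0.28  0.92  1.35]
[-0.29691559 -1.20089927 -0.04368317]
```

>>> {"api": "arm_command", "payload": {
  "increments": [
    [[-0.3,0,0.5],0,0],
    [[-0.3,0,0.5],0,0],
    [[-0.3,0,0.5],0,0]
  ]
}}

```text
time_s: 10.05
position: [494.8, -112.4, 139.2]
tcp_rot: [0.222, 3.133, -0.0]
force: [0.6, -0.4, 7.3]
gripper_width: 11.6
```

>>> {"api": "arm_command", "payload": {
  "increments": [
    [[0,0,0.5],0,0],
    [[0,0,0.5],0,0],
    [[0,0,0.5],0,0]
  ]
}}

```text
time_s: 10.35
position: [494.6, -112.4, 138.6]
tcp_rot: [0.223, 3.134, -0.0]
force: [-1.0, -0.1, 8.4]
gripper_width: 11.7
```

>>> {"api": "arm_command", "payload": {
  "increments": [
    [[0.2,0,0.4],0,0],
    [[0.2,0,0.4],0,0],
    [[0.2,0,0.4],0,0]
  ]
}}

```text
time_s: 10.65
position: [494.5, -112.4, 138.3]
tcp_rot: [0.222, 3.134, -0.0]
force: [-0.6, -1.1, 8.0]
gripper_width: 12.1
```

>>> {"api": "arm_command", "payload": {
  "increments": [
    [[0.1,0,0.3],0,0],
    [[0.1,0,0.3],0,0],
    [[0.1,0,0.3],0,0]
  ]
}}

```text
time_s: 10.95
position: [494.4, -112.5, 138.0]
tcp_rot: [0.223, 3.134, -0.0]
force: [-1.6, -1.5, 8.8]
gripper_width: 12.3
```

```bash
python3 - <<'E'
from go import *
a=imaging.camera('side'); cv2.imwrite('pics/s6.png',cv2.resize(a[200:380,210:420],None,fx=3.3,fy=3.3,interpolation=cv2.INTER_CUBIC))
o,_=show(); print(o['wrist_torque'])
E
```

```text
t 11.0 pos [ 494.4 -112.5  138. ] xang 3.0 F [-0.23 -1.28  8.3 ] w 11.8 q [ 0.72  0.36 -0.67  1.95  0.28  0.92  1.35]
[-0.18930166 -0.30573274 -0.05052656]
```

View pics/s6.png

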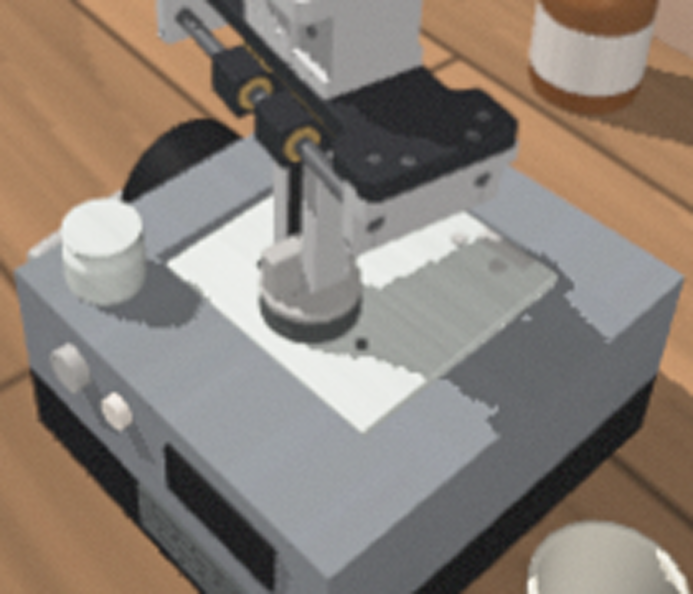

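>>> {"api": "arm_command", "payload": {
  "increments": [
    [[0.15,0,0.3],0,0],
    [[0.15,0,0.3],0,0],
    [[0.15,0,0.3],0,0]
  ]
}}

```text
time_s: 11.3
position: [494.3, -112.4, 137.7]
tcp_rot: [0.222, 3.133, -0.0]
force: [-0.4, -0.9, 8.7]
gripper_width: 11.4
```

>>> {"api": "arm_command", "payload": {
  "increments": [
    [[0.15,0,0.3],0,0],
    [[0.15,0,0.3],0,0],
    [[0.15,0,0.3],0,0]
  ]
}}

```text
time_s: 11.6
position: [494.2, -112.4, 137.4]
tcp_rot: [0.222, 3.133, -0.0]
force: [-0.1, -2.3, 8.9]
gripper_width: 11.6
```

>>> {"api": "arm_command", "payload": {
  "increments": [
    [[0.2,0,0.4],0,0],
    [[0.2,0,0.4],0,0],
    [[0.2,0,0.4],0,0]
  ]
}}

```text
time_s: 11.9
position: [494.0, -112.4, 137.0]
tcp_rot: [0.223, 3.133, -0.0]
force: [0.1, -1.6, 7.5]
gripper_width: 12.1
```

```bash
python3 - <<'E'
from go import *
a=imaging.camera('side'); cv2.imwrite('pics/s7.png',cv2.resize(a[270:360,240:360],None,fx=6,fy=6,interpolation=cv2.INTER_CUBIC))
F=[show()[0]['force']]
E
```

```text
t 11.95 pos [ 494.1 -112.4  137. ] xang 3.0 F [ 1.15 -1.77  8.83] w 11.7 q [ 0.72  0.36 -0.67  1.95  0.28  0.92  1.34]
```

View pics/s7.png

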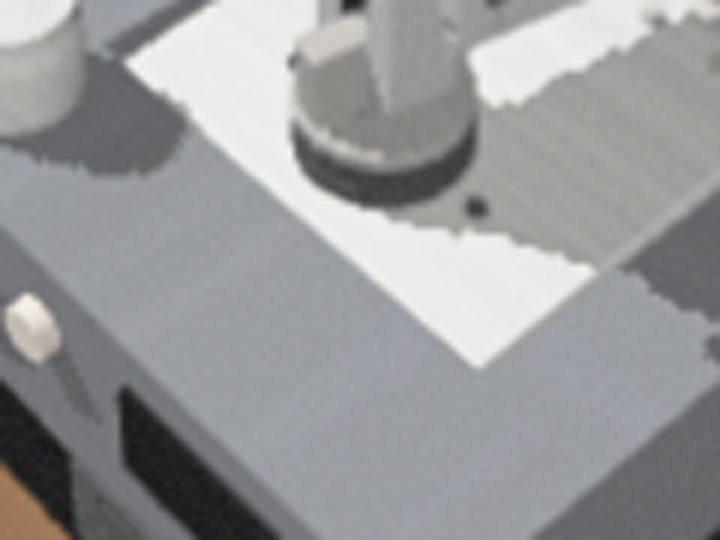

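>>> {"api": "arm_command", "payload": {
  "increments": [
    [[0.1,0,0.4],0,0],
    [[0.1,0,0.4],0,0],
    [[0.1,0,0.4],0,0]
  ]
}}

```text
time_s: 12.25
position: [494.0, -112.4, 136.7]
tcp_rot: [0.223, 3.133, -0.0]
force: [-0.3, -2.1, 10.2]
gripper_width: 11.7
```

>>> {"api": "arm_command", "payload": {
  "increments": [
    [[0.1,0,0.3],0,0],
    [[0.1,0,0.3],0,0],
    [[0.1,0,0.3],0,0]
  ]
}}

```text
time_s: 12.55
position: [494.0, -112.4, 136.6]
tcp_rot: [0.223, 3.133, -0.001]
force: [-1.3, -1.8, 13.4]
gripper_width: 12.0
```

Stops felt: position stands still while force climbs. I'll back off a little to about 9–10 N.

>>> {"api": "arm_command", "payload": {
  "increments": [
    [[0,0,-0.3],0,0],
    [[0,0,-0.3],0,0]
  ]
}}

```text
time_s: 12.75
position: [494.0, -112.4, 136.8]
tcp_rot: [0.223, 3.133, -0.0]
force: [0.6, -0.8, 9.7]
gripper_width: 11.9
```

```bash
python3 - <<'E'
from go import *
show()
E
```

```text
t 12.75 pos [ 494.  -112.4  136.8] xang 3.0 F [ 0.58 -0.76  9.69] w 11.9 q [ 0.72  0.36 -0.67  1.95  0.28  0.92  1.34]
```

>>> {"api": "arm_command", "payload": {
  "increments": [
    [[0,0,0],0.1,0],
    [[0,0,0],0.2,0],
    [[0,0,0],0.2,0]
  ]
}}

```text
time_s: 13.05
position: [494.0, -112.2, 136.7]
tcp_rot: [0.54, 3.094, 0.0]
force: [0.6, -1.0, 10.5]
gripper_width: 11.8
```

```bash
python3 - <<'E'
from go import *
show()
E
```

```text
t 13.05 pos [ 494.  -112.2  136.7] xang 2.796 F [ 0.6  -1.01 10.47] w 11.8 q [ 0.69  0.35 -0.63  1.96  0.26  0.91  1.16]
```

>>> {"api": "arm_command", "payload": {
  "increments": [
    [[0,0,0],0.1,0],
    [[0,0,0],0.2,0],
    [[0,0,0],0.3,0],
    [[0,0,0],0.3,0]
  ]
}}

```text
time_s: 13.45
position: [494.1, -112.0, 136.8]
tcp_rot: [0.996, 2.979, 0.001]
force: [2.1, -0.6, 10.0]
gripper_width: 11.5
```

>>> {"api": "arm_command", "payload": {
  "increments": [
    [[0,0,0],0,0],
    [[0,0,0],0,0]
  ]
}}

```text
time_s: 13.65
position: [494.2, -112.1, 136.8]
tcp_rot: [0.991, 2.98, 0.001]
force: [1.3, -0.6, 8.9]
gripper_width: 11.8
```

>>> {"api": "arm_command", "payload": {
  "increments": [
    [[0,0,0.1],0.1,0],
    [[0,0,0.1],0.2,0],
    [[0,0,0.1],0.2,0]
  ]
}}

```text
time_s: 13.95
position: [494.2, -112.1, 136.7]
tcp_rot: [1.289, 2.864, 0.001]
force: [0.6, -1.0, 8.6]
gripper_width: 11.9
```

>>> {"api": "arm_command", "payload": {
  "increments": [
    [[0,0,0],0.08,0],
    [[0,0,0],0.16,0],
    [[0,0,0],0.2,0],
    [[0,0,0],0.2,0]
  ]
}}

```text
time_s: 14.35
position: [494.2, -112.2, 136.7]
tcp_rot: [1.565, 2.723, 0.001]
force: [1.3, -1.5, 9.7]
gripper_width: 11.8
```

```bash
python3 - <<'E'
from go import *
a=imaging.camera('wrist'); cv2.imwrite('pics/w8.png',a)
o,_=show(); print(o['wrist_torque'])
E
```

```text
t 14.4 pos [ 494.2 -112.1  136.7] xang 2.099 F [ 0.21 -1.52  9.04] w 11.7 q [ 0.58  0.33 -0.49  1.96  0.19  0.9   0.52]
[ 0.12156015 -0.88881828 -0.02974386]
```

View pics/w8.png

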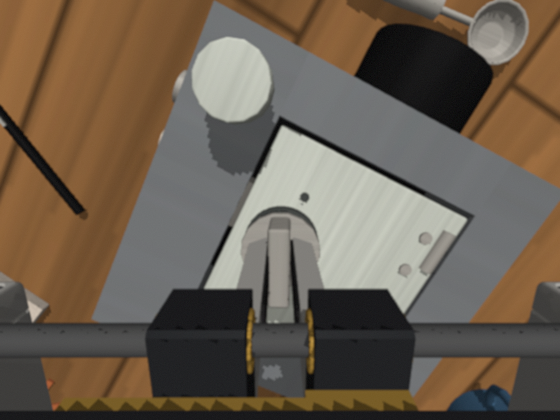

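>>> {"api": "arm_command", "payload": {
  "increments": [
    [[0,0,0],0.08,0],
    [[0,0,0],0.16,0],
    [[0,0,0],0.22,0],
    [[0,0,0],0.22,0]
  ]
}}

```text
time_s: 14.8
position: [494.5, -112.2, 136.8]
tcp_rot: [1.855, 2.534, 0.002]
force: [3.2, -1.2, 7.9]
gripper_width: 12.1
```

>>> {"api": "arm_command", "payload": {
  "increments": [
    [[0,0,0],0.08,0],
    [[0,0,0],0.16,0],
    [[0,0,0],0.23,0],
    [[0,0,0],0.23,0]
  ]
}}

```text
time_s: 15.2
position: [494.5, -112.1, 136.2]
tcp_rot: [2.134, 2.304, 0.002]
force: [10.1, -2.1, -5.9]
gripper_width: 12.0
```

```bash
python3 - <<'E'
from go import *
o,_=show(); print(o['wrist_torque'])
a=imaging.camera('wrist'); cv2.imwrite('pics/w9.png',a)
E
```

```text
t 15.2 pos [ 494.5 -112.1  136.2] xang 1.647 F [10.14 -2.14 -5.95] w 12.0 q [ 0.51  0.32 -0.41  1.96  0.16  0.89  0.1 ]
[-0.31107702 -2.67276951  0.0451461 ]
```

View pics/w9.png

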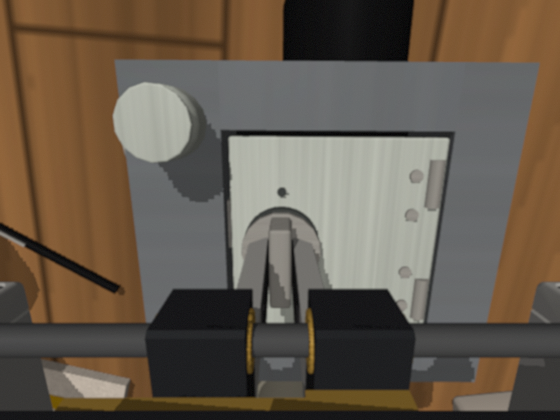

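>>> {"api": "arm_command", "payload": {
  "increments": [
    [[0,0,0.7],0.03,0],
    [[0,0,1.4],0.03,0],
    [[0,0,1.4],0.03,0]
  ]
}}

```text
time_s: 15.55
position: [494.7, -112.1, 135.0]
tcp_rot: [2.165, 2.275, 0.002]
force: [7.6, -1.9, -0.7]
gripper_width: 11.7
```

>>> {"api": "arm_command", "payload": {
  "increments": [
    [[0,0,0],0,0.2],
    [[0,0,0],0,0.3],
    [[0,0,0],0,0.4],
    [[0,0,0],0,0.4]
  ]
}}

```text
time_s: 15.95
position: [493.3, -112.3, 134.7]
tcp_rot: [-2.166, -2.275, 0.001]
force: [0.2, 0.6, 0.1]
gripper_width: 36.9
```

```bash
python3 - <<'E'
from go import *
show()
a=imaging.camera('wrist'); cv2.imwrite('pics/w10.png',a)
E
```

```text
t 15.95 pos [ 493.3 -112.3  134.7] xang 1.62 F [0.23 0.56 0.06] w 36.9 q [ 0.5   0.32 -0.4   1.96  0.16  0.89  0.07]
```

View pics/w10.png

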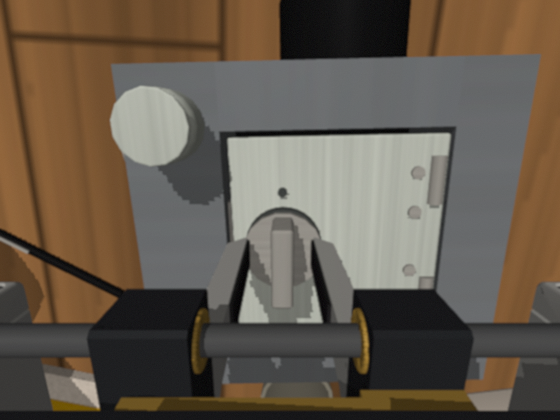

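>>> {"api": "arm_command", "payload": {
  "increments": [
    [[0,0,-15],0,0.5],
    [[0,0,-40],0,0.5],
    [[0,0,-85],0,0.5],
    [[0,0,-130],0,0.5],
    [[0,0,-130],0,0.5]
  ]
}}

```text
time_s: 16.5
position: [495.7, -112.5, 270.2]
tcp_rot: [2.162, 2.27, 0.005]
force: [1.1, 0.2, -1.2]
gripper_width: 46.7
```

```bash
python3 - <<'E'
from go import *
show()
m=imaging.camera_model('wrist'); a=imaging.camera('wrist'); cv2.imwrite('pics/w11.png',a); np.save('wm2.npy',m,allow_pickle=True)
a=imaging.camera('side'); cv2.imwrite('pics/s11f.png',a); cv2.imwrite('pics/s11.png',cv2.resize(a[220:380,210:420],None,fx=3.5,fy=3.5,interpolation=cv2.INTER_CUBIC))
sc=cam('side')
p=np.load('pose.npy')
for th in (-.06,-.03,0,.03):
  for top in (54,50):
    print(th,top,'side top corners',((proj(sc,M2W(p,H2M(th,[[-101,23,top],[-101,-23,top],[-89,-23,top],[-89,23,top]])))-[210,220])*3.5).round(0).tolist())
E
```

```text
t 16.5 pos [ 495.7 -112.5  270.2] xang 1.62 F [ 1.08  0.16 -1.17] w 46.7 q [ 0.54  0.16 -0.42  1.81  0.07  1.17  0.14]
-0.06 54 side top corners [[278.0, 166.0], [353.0, 224.0], [373.0, 209.0], [298.0, 153.0]]
-0.06 50 side top corners [[279.0, 173.0], [353.0, 230.0], [373.0, 215.0], [299.0, 159.0]]
-0.03 54 side top corners [[281.0, 160.0], [356.0, 217.0], [376.0, 202.0], [301.0, 146.0]]
-0.03 50 side top corners [[281.0, 166.0], [355.0, 224.0], [376.0, 209.0], [301.0, 153.0]]
0 54 side top corners [[284.0, 153.0], [359.0, 210.0], [379.0, 196.0], [304.0, 140.0]]
0 50 side top corners [[284.0, 160.0], [358.0, 217.0], [378.0, 203.0], [304.0, 147.0]]
0.03 54 side top corners [[286.0, 146.0], [362.0, 203.0], [382.0, 190.0], [307.0, 134.0]]
0.03 50 side top corners [[286.0, 153.0], [361.0, 210.0], [381.0, 197.0], [306.0, 141.0]]
```

View pics/s11.png

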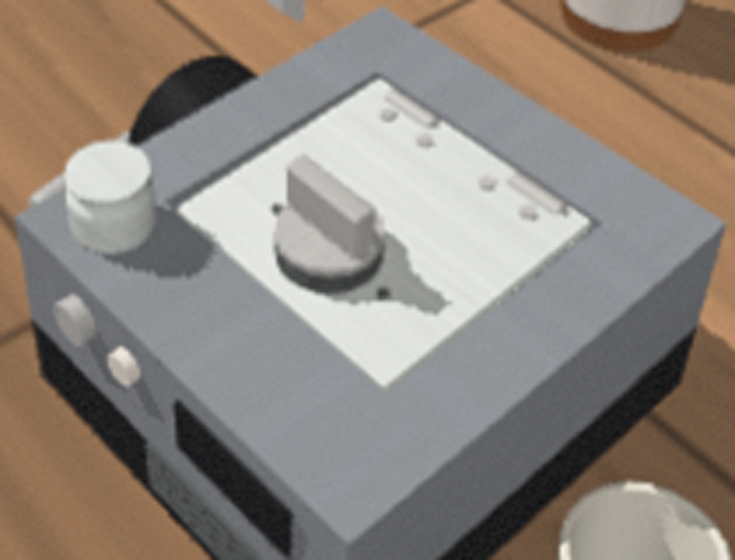

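View pics/w11.png

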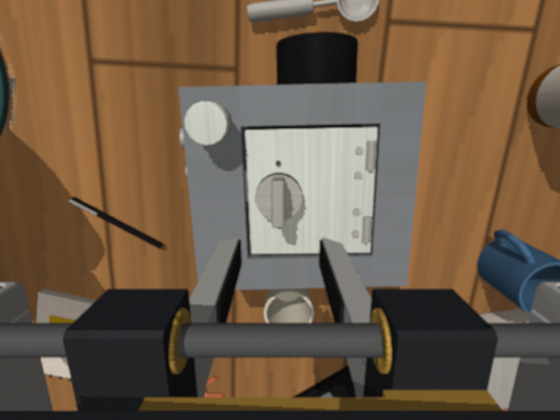

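```bash
python3 - <<'E'
from go import *
a=cv2.imread('pics/s4f.png')[255:310,280:330]; b=cv2.imread('pics/s11f.png')[255:310,280:330]
cv2.imwrite('pics/cmp.png',cv2.resize(np.hstack([a,b]),None,fx=8,fy=8,interpolation=cv2.INTER_CUBIC))
w=cv2.imread('pics/w11.png')[115:265,235:390]; cv2.imwrite('pics/w11c.png',cv2.resize(w,None,fx=4,fy=4,interpolation=cv2.INTER_CUBIC))
m=np.load('wm2.npy',allow_pickle=True).item(); c=cam('wrist',m); p=np.load('pose.npy')
for top in(54,50):
  print(((proj(c,M2W(p,H2M(-.03,[[-101,23,top],[-101,-23,top],[-89,-23,top],[-89,23,top]])))-[235,115])*4).round(0).tolist())
print(((proj(c,M2W(p,H2M(-.03,[[-128,68,8],[-128,-68,8],[6,68,8],[6,-68,8]])))-[235,115])*4).round(0).tolist())
E
```

```text
[[146.0, 268.0], [153.0, 459.0], [203.0, 458.0], [199.0, 267.0]]
[[147.0, 265.0], [153.0, 453.0], [203.0, 452.0], [199.0, 264.0]]
[[43.0, 62.0], [70.0, 556.0], [574.0, 48.0], [547.0, 549.0]]
```

View pics/cmp.png

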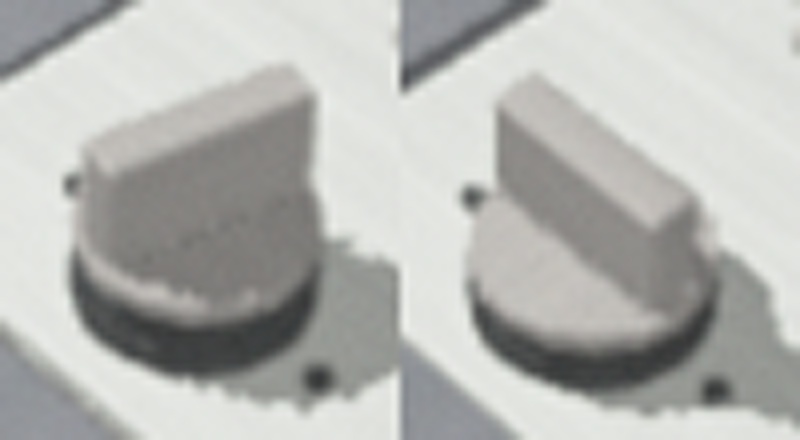

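View pics/w11c.png

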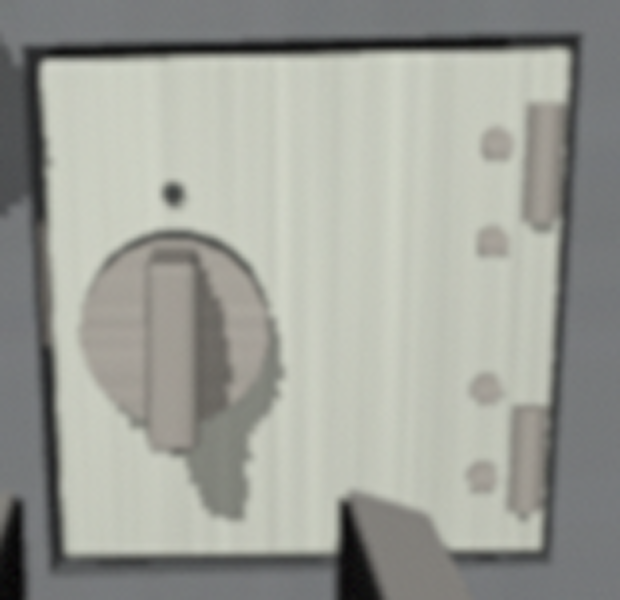

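```bash
python3 - <<'E'
from go import *
show()
from station import job
print(job.finish_job())
E
```

```text
t 16.6 pos [ 493.8 -112.5  265.5] xang 1.62 F [-0.39  0.43 -0.25] w 47.2 q [ 0.54  0.17 -0.42  1.82  0.08  1.17  0.14]
the job is handed in; nothing more can be done
None
```

The hatch is shut and locked, and the job was handed in at 16.6 s with the gripper open about 100 mm above the grinder, touching nothing.

- **Closing and pressing:** I swung the hatch shut by pushing on the bare plate beside the fastener. Then I gripped the wing and pressed down in small steps until the position stood still.
- **Force on the stops:** I overshot briefly to about 13 N, above the roughly 10 N where the rubber starts to give but below the 16 N damage level. I backed off at once and held about 9–10 N while turning.
- **Locking:** I turned the fastener about 1.39 rad clockwise, from about 0.21 to about 1.6 rad. The tongue did not strike the lip. The spring then pulled the head down at about 6 N, and I followed it about 1.4 mm and let go.

**Last checks:**
- In the pictures the bar lies across the hatch, and the head sits lower on its collar, which fits the full 4 mm drop.
- The hatch stayed down, flush or slightly below the deck, after I let go.
- The tin and cup look where they were in the side view, and the spoon looks undisturbed. I checked these by eye only.
- None of the checks disagreed. I had no direct reading of the head drop or of how far the rubber stops were squashed.

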